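# Put the enamel tea tubs away in two lidded stacks

## Task

Put the enamel tubs away in two stacks, in this order: stand the red tub in the middle of the round slate mat, nest the yellow tub on it and close that with the steel lid; then stand the green tub in the middle of the square blue tile and close it with the wooden lid. Let go of each piece once it is level and fully home in the one below before fetching the next, and leave the two cups and the glass teapot undisturbed.

Things in the scene. Friction and masses are not known exactly. Their poses are not given: they have to be found in the camera images.
- red_tub: Red enamel storage tub, round, straight-sided, open-topped: 62 across, 50 high overall, wall 3 (mouth 56 across). A tapered foot 6 high (42 across below, 50 above) drops loosely into another tub's mouth; nested, its origin is 44 above the lower tub's. About 0.12 kg, loose, upright. Origin: centre of the foot's underside; z up.
- yellow_tub: Yellow enamel storage tub, round, straight-sided, open-topped: 62 across, 50 high overall, wall 3 (mouth 56 across). A tapered foot 6 high (42 across below, 50 above) drops loosely into another tub's mouth; nested, its origin is 44 above the lower tub's. About 0.12 kg, loose, upright. Origin: centre of the foot's underside; z up.
- green_tub: Green enamel storage tub, round, straight-sided, open-topped: 62 across, 50 high overall, wall 3 (mouth 56 across). A tapered foot 6 high (42 across below, 50 above) drops loosely into another tub's mouth; nested, its origin is 44 above the lower tub's. About 0.12 kg, loose, upright. Origin: centre of the foot's underside; z up.
- steel_lid: Bright steel tub lid with a black knob: tapered plug 6 high (42 across below, 50 above; drops loosely into a tub's 56 mouth), then a disc 62 across, 5 thick, then a round upright knob 20 across, 25 tall; 36 high overall. Seated, its origin is 44 above the tub's. Under 0.12 kg, loose, plug down. Origin: centre of the plug's underside; z up.
- wood_lid: Dark wooden tub lid with a knob of the same wood: tapered plug 6 high (42 across below, 50 above; drops loosely into a tub's 56 mouth), then a disc 62 across, 5 thick, then a round upright knob 20 across, 25 tall; 36 high overall. Seated, its origin is 44 above the tub's. Under 0.12 kg, loose, plug down. Origin: centre of the plug's underside; z up.
- slate_mat: Round dark slate mat, 96 across, 6 thick, fixed flat on the table. Origin: centre of its underside; the top is 6 above it.
- blue_tile: Square blue tile, 96 x 96, 6 thick, fixed flat on the table. Origin: centre of its underside; the top is 6 above it.
- white_cup: White ceramic cup without handle, bystander: mouth 72 across, 65 high. Loose. Origin: centre of the underside; z up.
- terracotta_cup: Terracotta cup without handle, bystander: mouth 72 across, 65 high. Loose. Origin: centre of the underside; z up.
- teapot: Clear glass teapot with a steel infuser inside and a steel lid, bystander at the far side: body 110 across, 107 high, with spout (+y) and handle (-y) about 190 long over all. Loose. Origin: centre of the underside; z up.
Things that resemble listed ones, but are neither listed nor needed, are in the scene too. Of the things like the steel_lid, leave any that is orange or purple; of the rest the larger one is meant.

How it is judged:
On the way, in this order (a step that is already met when the one before it is completed fails the run):
1. The red tub stands in the middle of the slate mat, released (horizontal distance between red_tub and slate_mat below 0.012 m and z of red_tub in the frame of slate_mat between 0.003 and 0.009 m and angle between red_tub's own z axis and vertical below 0.07 rad and linear speed of red_tub below 0.02 m/s and contact force between the fingers and red_tub below 0.2 N), for 0.2 s.
2. The yellow tub is nested on the red tub, released (horizontal distance between yellow_tub and red_tub below 0.006 m and z of yellow_tub in the frame of red_tub between 0.041 and 0.047 m and angle between yellow_tub's own z axis and vertical below 0.07 rad and linear speed of yellow_tub below 0.02 m/s and contact force between the fingers and yellow_tub below 0.2 N), for 0.2 s.
3. The steel lid is fully seated on the yellow tub, released (horizontal distance between steel_lid and yellow_tub below 0.006 m and z of steel_lid in the frame of yellow_tub between 0.041 and 0.047 m and angle between steel_lid's own z axis and vertical below 0.07 rad and linear speed of steel_lid below 0.02 m/s and contact force between the fingers and steel_lid below 0.2 N), for 0.2 s.
4. The green tub stands in the middle of the blue tile, released (horizontal distance between green_tub and blue_tile below 0.012 m and z of green_tub in the frame of blue_tile between 0.003 and 0.009 m and angle between green_tub's own z axis and vertical below 0.07 rad and linear speed of green_tub below 0.02 m/s and contact force between the fingers and green_tub below 0.2 N), for 0.2 s.
5. The wooden lid is fully seated on the green tub, released (horizontal distance between wood_lid and green_tub below 0.006 m and z of wood_lid in the frame of green_tub between 0.041 and 0.047 m and angle between wood_lid's own z axis and vertical below 0.07 rad and linear speed of wood_lid below 0.02 m/s and contact force between the fingers and wood_lid below 0.2 N), for 0.2 s.
At the end, for the whole second after the job is handed in: Red tub on the slate mat, green tub on the blue tile, within 12 mm of their centres; yellow tub on red, steel lid on yellow, wooden lid on green, each within 6 mm of centre and 3 mm of its seated height; all within 0.07 rad of upright, at rest, released (all of step 1 and all of step 2 and all of step 3 and all of step 4 and all of step 5); the robot touches nothing.
It fails at once if The white cup is pushed more than 25 mm or tipped (distance of white_cup from where it was at the start of the episode above 0.025 m or angle between white_cup's own z axis and vertical above 0.35 rad).
It fails at once if The terracotta cup is pushed more than 25 mm or tipped (distance of terracotta_cup from where it was at the start of the episode above 0.025 m or angle between terracotta_cup's own z axis and vertical above 0.35 rad).
It fails at once if The teapot is pushed more than 25 mm or tipped (distance of teapot from where it was at the start of the episode above 0.025 m or angle between teapot's own z axis and vertical above 0.35 rad).
It also fails if it takes over 128 s, if anything falls off the work surface, if the arm or the gripper's body presses on something with over 40 N, if the wrist force passes 120 N, or if a joint passes its speed limit or range.

## Robot

A 6-joint arm with a two-finger parallel gripper is mounted at the origin on the work surface. World frame = base frame: x ahead of the robot, y to its left, z up, the work surface at z = 0. Lengths are in m, angles in rad, forces in N, time in s.
With the tool pointing down it reaches from about 0.225 to 0.875 m from the base axis. Payload 3.4 kg.
Tool frame: the origin (TCP) lies on the centre line of the jaws, within the pads' length; the fingertips stand 19 mm ahead of it and the grasp point (between the pads) is the TCP (tips_ahead is the distance from the TCP to the fingertips, in m); z points along the fingers, y is the line along which they close (so a half turn about z gives the same grasp; the last joint's range is limited). The gripper opens to 85 mm and grips with 20 to 120 N. Pads are 22 mm wide; open, the fingers measure 114 mm over their backs; the gripper's body (76 mm by 85 mm) begins 54 mm behind the grasp point. The pads swing forward as they close: fully open they stand 13 mm farther back than shut.
Start: joints at [-1.364, 0.276, 1.505, -0, 1.361, -0.121], TCP at [0.185, -0.544, 0.25] pointing down, gripper open.
Joint ranges: [-2.89, 2.89], [-0.75, 2.08], [0.22, 2.7], [-1.18, 4.32], [0.11, 2.71], [-2.7, 2.7]. Speed limits (rad/s): [2.57, 2.57, 3.14, 3.14, 3.14, 3.14].

## Interface

Orientations are given as a unit quaternion [x, y, z, w].
In Python, from rig import read_state, read_camera, close_job, tips_ahead gives the robot as it stands.
- The arm moves only by the shell command python3 -m jog 'ROWS'. ROWS is a JSON object of lists of equal length, an entry for each row: "hand": the opening, from 0 (shut) to 1 (fully open); "slide": the shift along the world's x, y, z in units of 0.3 m (1.0 is 0.3 m), a list of three; "angular": the turn, a rotation vector about the world's x, y, z in units of pi rad (1.0 is pi rad), a list of three. In form: {"hand": [hand, ...], "slide": [[x, y, z], ...], "angular": [[rx, ry, rz], ...]}. A call has exactly 5 rows; each row is the pose to reach, as a shift and turn from the pose commanded when the call began, turning the shorter way round; what a row does not reach only later rows make up. A row lasts 1/10 s, in which the tool goes at most 50 mm and 8.59 degrees, less where a joint would pass 70% of its speed; a pose out of reach is approached as far as the arm can. A call with a number of a shift or a turn outside -1 to 1 is refused whole. A call with a gripper value outside its range is refused whole. The fingers move at their own pace and stop on an object; the grip force is fixed at half the most. Time passes only in rows, so rows that repeat a pose let the fingers close, or fill a call up. It gives the time, the measured TCP pose, the force, the opening and the grip force at its end, in the units of the state.
- read_state(): the state, without advancing time (a new reading comes with each control period).
- read_camera(name): name is "scene" or "top" or "wrist"; returns a dict with "img" (384x512x3 uint8, red, green, blue), "depth" (384x512 float32, m along the optical axis (not along the pixel's ray), 0 where there is no reading), "fx", "fy", "cx", "cy" (pixels), "rvec" (rotation vector, rad) and "tvec" (3), from world to camera coordinates, as OpenCV has them; the wrist camera has in their place "tool_from_camera" (4x4, takes a point from camera to tool coordinates, whose origin is the TCP and whose axes are the flange's). Camera axes: x right, y down, z forward; pixel columns grow to the right and rows downward; lengths in m; the calibration is good to about 2 mm. The wrist camera is an equidistant fisheye: a pixel r from the principal point sees the ray r / f radians off the axis. A picture is of the moment at which its call begins: read the wrist's pose just before it.
- close_job(): hands the job in; it is judged then, once.
The state is a dict: "time": time; "joints": joint angles; "dq": joint speeds; "effort": joint torques, N m; "eef_pos": TCP position; "tcp_rot": TCP orientation; "wrist_force": force on the tool from outside, world axes, zero at the start; "torque": the same for the moment, N m; "opening": finger opening in m; "grasp_force": force on a finger pad.
Only numpy, scipy, OpenCV 4.12 (cv2) and the standard library are available. Lean on these libraries where they do the work, as an engineer would, in place of code of your own. Each camera call takes 0.05 s, during which the arm holds its last target. There are 200 camera calls.

## Working session

There is one attempt and no reset: what is moved stays moved. The work goes in short steps, Python scripts to look and compute and a shell command to move; the robot and the scene stay as the last step left them, time stands still between calls to the robot, and variables do not carry over. Pictures are saved under pics/ and viewed, at most 14 in all, crops included, and the job is handed in when it is done.

```bash
ls; mkdir -p pics; cat > h.py <<'E'
import numpy as np, cv2
from rig import read_state, read_camera, tips_ahead
def save(c,n): cv2.imwrite(f'pics/{n}.png',cv2.cvtColor(c['img'],cv2.COLOR_RGB2BGR))
E
python3 - <<'E'
from h import *
for n in('scene','top'):
    c=read_camera(n); save(c,n+'0'); np.savez(n+'0.npz',**c)
    R=cv2.Rodrigues(np.array(c['rvec']))[0]; print(n,c['fx'],c['cx'],c['cy'],-R.T@np.array(c['tvec']).ravel(),R[2])
print(read_state(), tips_ahead)
E
```

```text
pics
scene 487.5354132957058 262.5179458956265 198.0865381549007 [1.12942609 0.89257164 0.76534534] [-0.40551374 -0.70518823 -0.58160825]
top 468.51981508058066 251.39472618688043 190.69085292219197 [0.41553767 0.00942116 1.15356844] [ 0.1817409  0.007254  -0.9833197]
{'time': 0.1, 'joints': array([-1.36399392e+00,  2.76523589e-01,  1.50598814e+00, -4.43048705e-05,
        1.36074095e+00, -1.20979063e-01]), 'dq': array([ 0.00100636, -0.00169153, -0.00330566,  0.00169238,  0.00181937,
        0.00038441]), 'effort': array([ 1.09724395e-03, -4.17700946e+01, -2.46404833e+01, -2.16784761e-04,
        5.81844521e-03, -1.81237265e-07]), 'eef_pos': array([ 0.18501702, -0.54394843,  0.24953819]), 'tcp_rot': array([ 9.86598851e-01,  1.63162548e-01, -5.72480415e-05, -8.28319648e-04]), 'wrist_force': array([ 0.00137992,  0.44276225, -0.01018664]), 'torque': array([ 0.03663322,  0.01544154, -0.00910732]), 'grasp_force': 0.0, 'opening': 0.08554117719429907} 0.019
```

View pics/scene0.png

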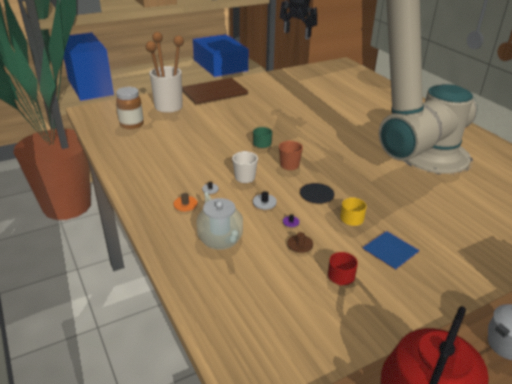

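View pics/top0.png

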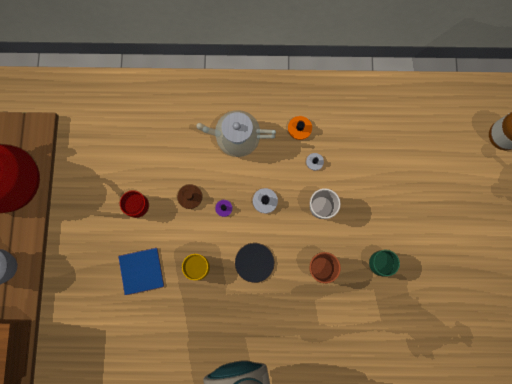

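The top view shows these things, by pixel:
- **Tubs:** red (134,204), yellow (196,267), green (385,263).
- **Places:** slate mat (254,263), blue tile (141,271).
- **Lids like the steel one:** orange (300,127), purple (224,208), small grey (316,161) and larger grey (265,200). The description picks (265,200).
- **Wooden lid:** (190,197).
- **Could be mistaken:** the big red kettle (10,178) for the red tub, and the terracotta cup (324,267) for the wooden lid or red tub.

The scene view agrees: red (342,268), yellow (353,211), green (262,137), steel lid (264,200), small grey (210,187), wooden lid (300,242).

```bash
cat >> h.py <<'E'
def cal(c): return cv2.Rodrigues(np.array(c['rvec'],float))[0], np.array(c['tvec'],float).ravel()
def cloud(c):
    R,t=cal(c); v,u=np.mgrid[0:384,0:512]; d=c['depth'].astype(float)
    P=np.stack([(u-c['cx'])/c['fx']*d,(v-c['cy'])/c['fy']*d,d],-1)
    return (P-t)@R
def blob(c,seed,tol=(9,90,90),rad=30):
    """connected region of similar HSV hue around a seed"""
    hsv=cv2.cvtColor(c['img'],cv2.COLOR_RGB2HSV).astype(int); s=hsv[seed[1]-1:seed[1]+2,seed[0]-1:seed[0]+2].reshape(-1,3); s=np.median(s,0)
    dh=np.abs(hsv[...,0]-s[0]); dh=np.minimum(dh,180-dh)
    m=((dh<=tol[0])&(np.abs(hsv[...,1]-s[1])<=tol[1])&(np.abs(hsv[...,2]-s[2])<=tol[2])).astype(np.uint8)
    v,u=np.mgrid[0:384,0:512]; m[(u-seed[0])**2+(v-seed[1])**2>rad**2]=0
    n,l=cv2.connectedComponents(m); return (l==l[seed[1],seed[0]]) if m[seed[1],seed[0]] else m>0
def pix2plane(c,uv,z):
    R,t=cal(c); uv=np.atleast_2d(np.float64(uv)); o=-R.T@t
    d=np.c_[(uv[:,0]-c['cx'])/c['fx'],(uv[:,1]-c['cy'])/c['fy'],np.ones(len(uv))]@R
    return o+d*((z-o[2])/d[:,2])[:,None]
def circ(P):
    A=np.c_[2*P[:,:2],np.ones(len(P))]; x=np.linalg.lstsq(A,(P[:,:2]**2).sum(1),rcond=None)[0]
    return x[0],x[1],np.sqrt(x[2]+x[0]**2+x[1]**2)
E
python3 - <<'E'
from h import *
T={'red':(134,204),'yellow':(196,267),'green':(385,263),'mat':(254,263),'tile':(141,271),'steel':(265,200),'small':(316,161),'wood':(190,197),'white':(325,204),'terra':(324,267)}
S={'red':(342,268),'yellow':(353,211),'green':(262,137),'mat':(317,193),'tile':(390,249),'steel':(264,200),'small':(210,187),'wood':(300,242),'white':(245,167),'terra':(290,154)}
R0={'mat':26,'tile':36,'white':20,'terra':20}
for cn,D in(('top',T),('scene',S)):
    c=dict(np.load(cn+'0.npz')); W=cloud(c)
    for k,s in D.items():
        v,u=np.mgrid[0:384,0:512]; near=((u-s[0])**2+(v-s[1])**2<R0.get(k,18)**2)&(c['depth']>0)
        P=W[near]; zmax=np.percentile(P[:,2],99)
        band=P[P[:,2]>(0.003 if k in('mat','tile') else zmax-.006)]
        # footprint of all points above table
        A=P[P[:,2]>.003]; (mx,my),mr=cv2.minEnclosingCircle(band[:,:2].astype(np.float32))
        print(cn,k,'ztop %.4f'%zmax,'topband ctr',np.round([mx,my,mr],4),'n',len(band),'all box',np.round(np.r_[A[:,:2].min(0),A[:,:2].max(0)],3))
c=dict(np.load('top0.npz')); im=cv2.cvtColor(c['img'],cv2.COLOR_RGB2BGR)
cv2.imwrite('pics/crop1.png',cv2.resize(im[100:300,110:420],None,fx=2.5,fy=2.5,interpolation=cv2.INTER_CUBIC))
E
```

```text
top red ztop 0.0531 topband ctr [0.5867 0.3016 0.0312] n 111 all box [0.547 0.268 0.633 0.352]
top yellow ztop 0.0528 topband ctr [0.4386 0.1468 0.031 ] n 101 all box [0.397 0.108 0.476 0.19 ]
top green ztop 0.0537 topband ctr [ 0.4551 -0.2981  0.0312] n 111 all box [ 0.414 -0.35   0.496 -0.267]
top mat ztop 0.0115 topband ctr [0.4503 0.0086 0.0623] n 1343 all box [ 0.39  -0.052  0.51   0.07 ]
top tile ztop 0.0107 topband ctr [0.4285 0.2818 0.0873] n 1788 all box [0.344 0.196 0.511 0.367]
top steel ztop 0.0388 topband ctr [ 0.6029 -0.0156  0.0102] n 57 all box [ 0.562 -0.058  0.648  0.026]
top small ztop 0.0275 topband ctr [ 0.7048 -0.1398  0.0072] n 30 all box [ 0.662 -0.187  0.751 -0.101]
top wood ztop 0.0388 topband ctr [0.6109 0.1708 0.0101] n 55 all box [0.567 0.128 0.653 0.213]
top white ztop 0.0681 topband ctr [ 0.5903 -0.1554  0.0359] n 161 all box [ 0.549 -0.213  0.645 -0.118]
top terra ztop 0.0685 topband ctr [ 0.4412 -0.1532  0.0357] n 163 all box [ 0.397 -0.207  0.489 -0.115]
scene red ztop 0.0497 topband ctr [0.5871 0.3064 0.0326] n 161 all box [0.555 0.275 0.62  0.339]

[... 219 characters left out ...]
 0.0063 topband ctr [0.4566 0.0121 0.0512] n 354 all box [ 0.407 -0.032  0.508  0.06 ]
scene tile ztop 0.0064 topband ctr [0.4692 0.298  0.0981] n 809 all box [0.373 0.233 0.564 0.344]
scene steel ztop 0.0346 topband ctr [ 0.6032 -0.0102  0.0107] n 37 all box [ 0.575 -0.043  0.636  0.023]
scene small ztop 0.0970 topband ctr [0.7668 0.0542 0.0061] n 11 all box [ 0.684 -0.226  0.789  0.062]
scene wood ztop 0.0351 topband ctr [0.6132 0.1755 0.0123] n 48 all box [0.579 0.107 0.643 0.207]
scene white ztop 0.0640 topband ctr [ 0.5889 -0.1478  0.0396] n 109 all box [ 0.557 -0.189  0.625 -0.113]
scene terra ztop 0.0630 topband ctr [ 0.4422 -0.1499  0.039 ] n 112 all box [ 0.407 -0.188  0.479 -0.111]
```

View pics/crop1.png

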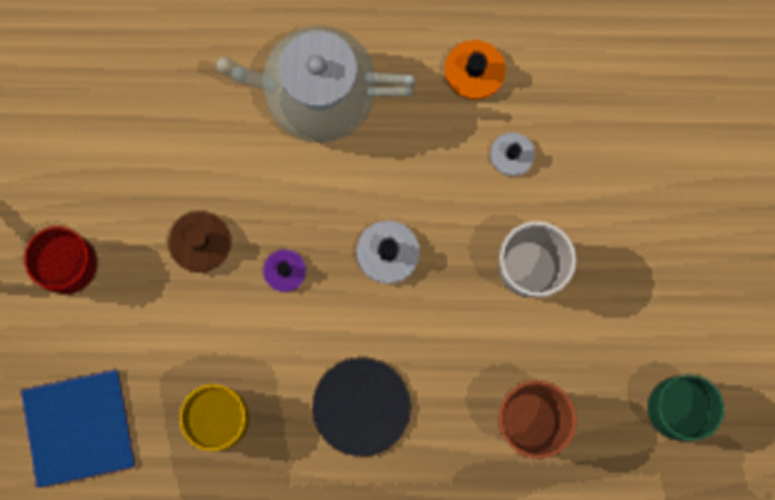

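The crop confirms the choice: the larger plain steel lid is at top-image (265,200), the small grey one at (316,161), and purple and orange are distinct. The table is clear around each piece. Next come the mat and tile centres by colour mask, and two-view ray intersections.

```bash
python3 - <<'E'
from h import *
t=dict(np.load('top0.npz')); s=dict(np.load('scene0.npz'))
def cen(c,seed,rad,tol=(9,90,90)):
    m=blob(c,seed,tol,rad).astype(np.uint8); M=cv2.moments(m,True); return (M['m10']/M['m00'],M['m01']/M['m00']),M['m00'],m
for k,a,b,z in(('mat',(254,263),(317,193),.006),('tile',(141,271),(390,249),.006)):
    for n,c,sd in(('top',t,a),('scene',s,b)):
        uv,A,m=cen(c,sd,45,(60,90,40) if k=='mat' else (9,90,90))
        p=pix2plane(c,uv,z)[0]; cn=max(cv2.findContours(m,0,1)[0],key=cv2.contourArea)
        Q=pix2plane(c,cn[:,0],z); print(k,n,np.round(uv,1),A,np.round(p,4),'ring',np.round(circ(Q),4) if k=='mat' else cv2.minAreaRect((Q[:,:2]*1000).astype(np.float32)))
# two-view ray intersections of knob tops / mat / tile
def ray(c,uv):
    a=pix2plane(c,uv,0)[0];b=pix2plane(c,uv,.3)[0]; d=b-a; return a,d/np.linalg.norm(d)
def tri(u1,u2):
    a,d=ray(t,u1);b,e=ray(s,u2); k=np.linalg.lstsq(np.c_[d,-e],b-a,rcond=None)[0]; return (a+d*k[0]+b+e*k[1])/2,np.linalg.norm(a+d*k[0]-b-e*k[1])
print('tri mat',tri(cen(t,(254,263),45,(60,90,40))[0],cen(s,(317,193),45,(60,90,40))[0]),'tile',tri(cen(t,(141,271),45)[0],cen(s,(390,249),45)[0]))
st=read_state(); w=read_camera('wrist'); save(w,'wrist0'); print({k:w[k] for k in w if k not in('img','depth')})
E
```

```text
mat top [254.1 262.4] 1128.0 [0.451  0.0086 0.006 ] ring [0.4513 0.0086 0.0446]
mat scene [316.7 192.9] 422.0 [0.4563 0.0179 0.006 ] ring [0.4559 0.0171 0.0399]
tile top [140.5 271.1] 1523.0 [0.4263 0.2828 0.006 ] ring ((426.69586181640625, 282.824462890625), (93.68708801269531, 94.024658203125), 13.278973579406738)
tile scene [390.5 249.3] 1030.0 [0.4315 0.2908 0.006 ] ring ((430.50091552734375, 288.9838562011719), (93.19231414794922, 93.14169311523438), 13.013326644897461)
tri mat (array([ 0.45061733,  0.00911016, -0.0011421 ]), np.float64(0.0015804297125640032)) tile (array([ 0.4258352 ,  0.28495861, -0.00082706]), np.float64(0.001411280125943828))
{'fx': 297.3186396354542, 'fy': 297.3186396354542, 'cx': 258.8799758552725, 'cy': 188.71680272034843, 'tool_from_camera': array([[-7.21331368e-04, -9.45577982e-01, -3.25394774e-01,
         8.43134515e-02],
       [ 9.99999664e-01, -5.55318666e-04, -6.03064457e-04,
         1.90000316e-05],
       [ 3.89546681e-04, -3.25395099e-01,  9.45578065e-01,
        -1.23264929e-01],
       [ 0.00000000e+00,  0.00000000e+00,  0.00000000e+00,
         1.00000000e+00]])}
```

View pics/wrist0.png

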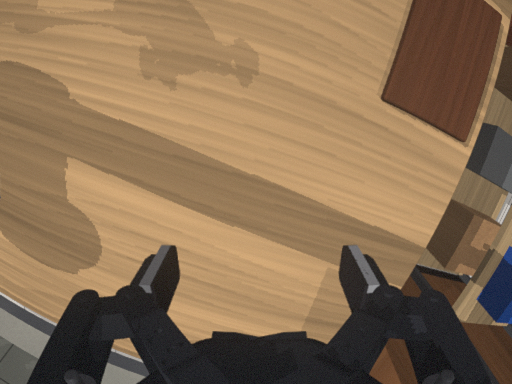

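The wrist view shows the empty table ahead of the start pose and the fingers at (160,270) and (360,270). I'm now moving above the red tub in four straight calls, squaring the yaw on the way so that the jaws close along world y.

```bash
python3 -m jog '{"hand":[1,1,1,1,1],"slide":[[0.067,0.141,0],[0.134,0.282,0],[0.201,0.423,0],[0.268,0.564,0],[0.335,0.706,0]],"angular":[[0,0,-0.0209],[0,0,-0.0418],[0,0,-0.0626],[0,0,-0.0835],[0,0,-0.1044]]}'
python3 -m jog '{"hand":[1,1,1,1,1],"slide":[[0.067,0.141,0],[0.134,0.282,0],[0.201,0.423,0],[0.268,0.564,0],[0.335,0.706,0]],"angular":[[0,0,0],[0,0,0],[0,0,0],[0,0,0],[0,0,0]]}'
python3 -m jog '{"hand":[1,1,1,1,1],"slide":[[0.067,0.141,0],[0.134,0.282,0],[0.201,0.423,0],[0.268,0.564,0],[0.335,0.706,0]],"angular":[[0,0,0],[0,0,0],[0,0,0],[0,0,0],[0,0,0]]}'
python3 -c "from rig import *;print(read_state())"
```

```text
time: 0.65
eef_pos: [0.286, -0.3308, 0.2501]
tcp_rot: [1.0, -0.002, 0.0, -0.0]
wrist_force: [1.2, 0.0, 0.4]
opening: 0.0855
grasp_force: 0.0
time: 1.15
eef_pos: [0.3864, -0.119, 0.2504]
tcp_rot: [1.0, -0.0, 0.0, 0.0]
wrist_force: [1.1, -1.4, 0.1]
opening: 0.0852
grasp_force: 0.0
time: 1.65
eef_pos: [0.4869, 0.0929, 0.2502]
tcp_rot: [1.0, 0.0, 0.0, 0.0]
wrist_force: [0.3, -0.3, 1.2]
opening: 0.0854
grasp_force: 0.0
{'time': 1.65, 'joints': array([ 4.84960116e-02,  1.56199001e-01,  1.66559956e+00, -4.91459247e-04,
        1.31978880e+00,  1.61909023e+00]), 'dq': array([ 0.88238752,  0.40803585, -0.50058528, -0.00870214,  0.07972544,
        0.87768779]), 'effort': array([ -2.59298086, -37.1090734 , -22.13016093,   0.29303888,
         0.20692843,  -0.7056479 ]), 'eef_pos': array([0.48692999, 0.09294971, 0.25023591]), 'tcp_rot': array([9.99999959e-01, 1.62086455e-04, 1.41584694e-05, 2.37622550e-04]), 'wrist_force': array([ 0.33567509, -0.34095975,  1.20926202]), 'torque': array([-0.00126488, -0.00598135,  0.04682042]), 'grasp_force': 0.0, 'opening': 0.08539590755243452}
```

```bash
python3 -m jog '{"hand":[1,1,1,1,1],"slide":[[0.067,0.141,0],[0.134,0.282,0],[0.201,0.423,0],[0.268,0.564,0],[0.335,0.69,0]],"angular":[[0,0,0],[0,0,0],[0,0,0],[0,0,0],[0,0,0]]}'
python3 -m jog '{"hand":[1,1,1,1,1],"slide":[[0,0.01,0],[0,0.01,0],[0,0.01,0],[0,0.01,0],[0,0.01,0]],"angular":[[0,0,0],[0,0,0],[0,0,0],[0,0,0],[0,0,0]]}'
cat >> h.py <<'E'
from scipy.spatial.transform import Rotation as Ro
def wrist():
    st=read_state(); return st,read_camera('wrist')
def wrays(st,w,uv):
    uv=np.atleast_2d(np.float64(uv)); d=uv-[w['cx'],w['cy']]; r=np.hypot(*d.T); th=r/w['fx']; r=np.where(r==0,1,r)
    dc=np.c_[d/r[:,None]*np.sin(th)[:,None],np.cos(th)]
    T=np.array(w['tool_from_camera']); Rw=Ro.from_quat(st['tcp_rot']).as_matrix()
    return Rw@T[:3,3]+st['eef_pos'],(dc@T[:3,:3].T)@Rw.T,dc[:,2]
def wplane(st,w,uv,z):
    o,d,_=wrays(st,w,uv); return o+d*((z-o[2])/d[:,2])[:,None]
def wcloud(st,w):
    v,u=np.mgrid[0:384,0:512]; o,d,cz=wrays(st,w,np.c_[u.ravel(),v.ravel()])
    k=w['depth'].ravel()/np.maximum(cz,1e-6); return (o+d*k[:,None]).reshape(384,512,3)
def wfind(st,w,xy,z0,z1,rad=.045):
    """points with height between z0,z1 near xy: circle + heights"""
    W=wcloud(st,w); m=(w['depth']>0)&(np.hypot(W[...,0]-xy[0],W[...,1]-xy[1])<rad)&(W[...,2]>z0)&(W[...,2]<z1)
    P=W[m]; (x,y),r=cv2.minEnclosingCircle(P[:,:2].astype(np.float32)); return np.round([x,y,r],4),np.round(np.percentile(P[:,2],[2,50,98]),4),len(P)
E
python3 - <<'E'
from h import *
st,w=wrist(); np.savez('w1.npz',**w); save(w,'wrist1'); print(st['eef_pos'],st['joints'])
print(wfind(st,w,(.587,.303),.043,.07))
W=wcloud(st,w)
b=(w['depth']>0)&(np.hypot(W[...,0]-.587,W[...,1]-.303)<.12)&(np.hypot(W[...,0]-.587,W[...,1]-.303)>.06)&(W[...,2]<.02);print('table z',np.percentile(W[b][:,2],[5,50,95]))
print(wfind(st,w,(.611,.172),.029,.06))
print(wfind(st,w,(.4266,.283),.004,.02,.07))
E
```

```text
time: 2.15
eef_pos: [0.5874, 0.3003, 0.2498]
tcp_rot: [1.0, 0.0, -0.0, 0.0]
wrist_force: [0.1, -0.2, 0.5]
opening: 0.0856
grasp_force: 0.0
time: 2.65
eef_pos: [0.5869, 0.2998, 0.2508]
tcp_rot: [1.0, -0.001, 0.0, 0.0]
wrist_force: [0.3, -0.8, 0.6]
opening: 0.0852
grasp_force: 0.0
[0.58685399 0.29977411 0.25084632] [ 3.66898186e-01  4.03124585e-01  1.31038025e+00 -2.77245395e-04
  1.42787225e+00  1.93925960e+00]
(array([0.5858, 0.3041, 0.0312]), array([0.0436, 0.0491, 0.051 ]), 527)
table z [-0.00160045 -0.00030478  0.00130541]
(array([0.6103, 0.1732, 0.0105]), array([0.0301, 0.0356, 0.0372]), 227)
(array([0.427 , 0.2853, 0.0666]), array([0.0043, 0.0057, 0.0072]), 3404)
```

View pics/wrist1.png

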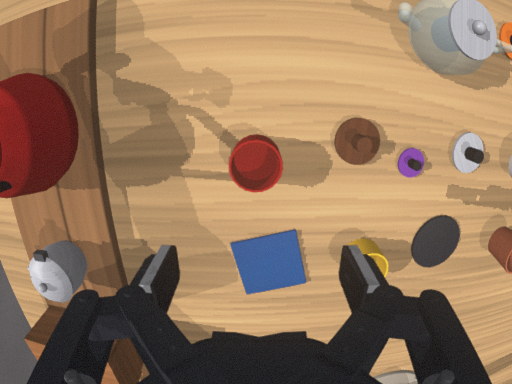

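The wrist view shows the red tub at (256,163), tile at (269,262), wooden lid at (358,140) and mat at (436,240). Wrist depth agrees with the expected table (0), tile (6), rim (50) and knob (36) heights. Descending to TCP z 0.032 and gripping red.

```bash
python3 -m jog '{"hand":[1,1,1,1,1],"slide":[[-0.0035,0.0145,-0.15],[-0.0035,0.0145,-0.30],[-0.0035,0.0145,-0.45],[-0.0035,0.0145,-0.60],[-0.0035,0.0145,-0.68]],"angular":[[0,0,0],[0,0,0],[0,0,0],[0,0,0],[0,0,0]]}'
python3 -m jog '{"hand":[1,0,0,0,0],"slide":[[0,0,-0.045],[0,0,-0.045],[0,0,-0.045],[0,0,-0.045],[0,0,-0.045]],"angular":[[0,0,0],[0,0,0],[0,0,0],[0,0,0],[0,0,0]]}'
python3 -m jog '{"hand":[0,0,0,0,0],"slide":[[0,0,0],[0,0,0],[0,0,0],[0,0,0],[0,0,0]],"angular":[[0,0,0],[0,0,0],[0,0,0],[0,0,0],[0,0,0]]}'
```

```text
time: 3.2
eef_pos: [0.5838, 0.3037, 0.0428]
tcp_rot: [1.0, -0.001, -0.003, 0.001]
wrist_force: [0.5, 0.5, -0.3]
opening: 0.0855
grasp_force: 0.0
time: 3.7
eef_pos: [0.587, 0.3057, 0.0345]
tcp_rot: [1.0, -0.0, 0.001, -0.001]
wrist_force: [-0.2, -0.4, -0.5]
opening: 0.0612
grasp_force: 65.2
time: 4.2
eef_pos: [0.5869, 0.3057, 0.0342]
tcp_rot: [1.0, -0.0, 0.001, -0.0]
wrist_force: [-1.1, -0.9, 6.2]
opening: 0.0613
grasp_force: 65.7
```

Held at 61 mm, as it should be for a 62 mm tub. Lifting, then moving partway to look at the mat.

```bash
python3 -m jog '{"hand":[0,0,0,0,0],"slide":[[0,0,0.06],[0,0,0.16],[0,0,0.28],[0,0,0.36],[0,0,0.4]],"angular":[[0,0,0],[0,0,0],[0,0,0],[0,0,0],[0,0,0]]}'
python3 -m jog '{"hand":[0,0,0,0,0],"slide":[[-0.04,-0.09,0],[-0.11,-0.22,0],[-0.18,-0.36,0],[-0.23,-0.46,0],[-0.24,-0.5,0]],"angular":[[0,0,0],[0,0,0],[0,0,0],[0,0,0],[0,0,0]]}'
python3 -m jog '{"hand":[0,0,0,0,0],"slide":[[0,0,0],[0,0,0],[0,0,0],[0,0,0],[0,0,0]],"angular":[[0,0,0],[0,0,0],[0,0,0],[0,0,0],[0,0,0]]}'
python3 - <<'E'
from h import *
st,w=wrist(); save(w,'wrist2'); print(st['eef_pos'])
for n,xy,a,b,r in(('mat',(.450,.011),.003,.02,.07),('steel',(.602,-.013),.029,.06,.04),('steeldisc',(.602,-.013),.008,.016,.045),('yellow',(.4376,.149),.043,.07,.045)):
    try: print(n,wfind(st,w,xy,a,b,r))
    except Exception as e: print(n,e)
hsv=cv2.cvtColor(w['img'],cv2.COLOR_RGB2HSV); W=wcloud(st,w)
m=((hsv[...,2]<75)&(np.hypot(W[...,0]-.450,W[...,1]-.011)<.07)&(W[...,2]<.012)).astype(np.uint8)
m=cv2.morphologyEx(m,cv2.MORPH_OPEN,np.ones((3,3)))
cn=max(cv2.findContours(m,0,1)[0],key=cv2.contourArea); Q=wplane(st,w,cn[:,0],.006); print('mat colour',circ(Q),len(Q))
E
```

```text
time: 4.7
eef_pos: [0.5869, 0.3058, 0.1553]
tcp_rot: [1.0, -0.0, 0.002, -0.001]
wrist_force: [-0.1, -0.0, -0.3]
opening: 0.0614
grasp_force: 65.6
time: 5.2
eef_pos: [0.5108, 0.1528, 0.1517]
tcp_rot: [1.0, -0.001, -0.002, 0.001]
wrist_force: [0.6, -0.2, -0.9]
opening: 0.0613
grasp_force: 65.7
time: 5.7
eef_pos: [0.5144, 0.1562, 0.1526]
tcp_rot: [1.0, 0.0, -0.0, -0.0]
wrist_force: [-0.2, 0.5, -1.7]
opening: 0.0614
grasp_force: 65.7
[0.51440754 0.15617707 0.15259173]
mat (array([0.4512, 0.0105, 0.0484]), array([0.0041, 0.0056, 0.0069]), 4526)
steel (array([ 0.6018, -0.0134,  0.011 ]), array([0.0296, 0.0355, 0.037 ]), 353)
steeldisc (array([ 0.6023, -0.0138,  0.0316]), array([0.0088, 0.0106, 0.0124]), 1975)
yellow index -1 is out of bounds for axis 0 with size 0
mat colour (np.float64(0.46423739648385826), np.float64(-0.016254419457196523), np.float64(0.012651959339356209)) 84
```

View pics/wrist2.png

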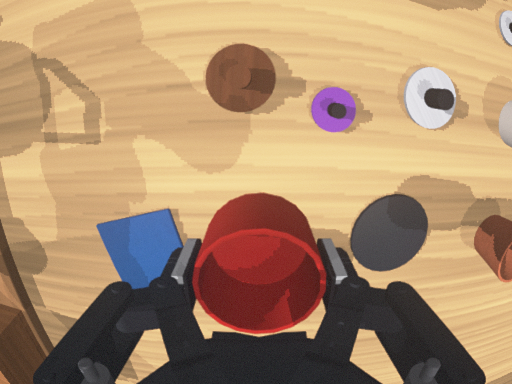

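The red tub is held upright at (258,270), and the mat at (389,232) measures (0.451, 0.0105) with radius 48 mm as expected. Steel lid (0.602, −0.0136), disc radius 31.6 mm, so it is the full-size one. Going over the mat and down.

```bash
python3 -m jog '{"hand":[0,0,0,0,0],"slide":[[-0.03,-0.07,0],[-0.09,-0.21,0],[-0.15,-0.35,0],[-0.19,-0.45,0],[-0.208,-0.484,0]],"angular":[[0,0,0],[0,0,0],[0,0,0],[0,0,0],[0,0,0]]}'
python3 -m jog '{"hand":[0,0,0,0,0],"slide":[[0,0,-0.05],[0,0,-0.15],[0,0,-0.26],[0,0,-0.33],[0,0,-0.357]],"angular":[[0,0,0],[0,0,0],[0,0,0],[0,0,0],[0,0,0]]}'
python3 -m jog '{"hand":[0,0,0,0,0],"slide":[[0,0,-0.004],[0,0,-0.008],[0,0,-0.012],[0,0,-0.014],[0,0,-0.014]],"angular":[[0,0,0],[0,0,0],[0,0,0],[0,0,0],[0,0,0]]}'
```

```text
time: 6.25
eef_pos: [0.4505, 0.0082, 0.1529]
tcp_rot: [1.0, -0.001, -0.0, 0.0]
wrist_force: [-0.3, 0.5, -1.1]
opening: 0.0613
grasp_force: 65.8
time: 6.75
eef_pos: [0.4508, 0.0109, 0.0439]
tcp_rot: [1.0, 0.0, -0.002, -0.0]
wrist_force: [-0.7, -0.4, -2.0]
opening: 0.0613
grasp_force: 65.8
time: 7.25
eef_pos: [0.4521, 0.0101, 0.0421]
tcp_rot: [1.0, -0.0, 0.001, 0.0]
wrist_force: [0.4, -0.1, -0.8]
opening: 0.0613
grasp_force: 65.8
```

```bash
python3 -m jog '{"hand":[0,0,0,0,0],"slide":[[0,0,-0.003],[0,0,-0.006],[0,0,-0.006],[0,0,-0.006],[0,0,-0.006]],"angular":[[0,0,0],[0,0,0],[0,0,0],[0,0,0],[0,0,0]]}'
```

```text
time: 7.75
eef_pos: [0.4519, 0.0101, 0.0402]
tcp_rot: [1.0, -0.0, 0.0, 0.0]
wrist_force: [-0.9, 0.0, 5.9]
opening: 0.0614
grasp_force: 66.4
```

Contact (5.9 N up). Release, wait, and back up.

```bash
python3 -m jog '{"hand":[1,1,1,1,1],"slide":[[0,0,0],[0,0,0],[0,0,0],[0,0,0],[0,0,0]],"angular":[[0,0,0],[0,0,0],[0,0,0],[0,0,0],[0,0,0]]}'
python3 -m jog '{"hand":[1,1,1,1,1],"slide":[[0,0,0.06],[0,0,0.2],[0,0,0.36],[0,0,0.5],[0,0,0.6]],"angular":[[0,0,0],[0,0,0],[0,0,0],[0,0,0],[0,0,0]]}'
python3 -m jog '{"hand":[1,1,1,1,1],"slide":[[0,0,0],[0,0,0],[0,0,0],[0,0,0],[0,0,0]],"angular":[[0,0,0],[0,0,0],[0,0,0],[0,0,0],[0,0,0]]}'
python3 - <<'E'
from h import *
st,w=wrist(); save(w,'wrist3'); print(st['eef_pos'])
for n,xy,a,b,r in(('red',(.451,.0105),.047,.07,.045),('mat',(.451,.0105),.003,.009,.07),('steel',(.602,-.013),.029,.06,.04),('yellow',(.4376,.149),.04,.07,.045)):
    try: print(n,wfind(st,w,xy,a,b,r))
    except Exception as e: print(n,e)
E
```

```text
time: 8.25
eef_pos: [0.4517, 0.0101, 0.0396]
tcp_rot: [1.0, -0.0, -0.0, 0.0]
wrist_force: [0.6, -0.0, 0.4]
opening: 0.0854
grasp_force: 0.0
time: 8.75
eef_pos: [0.4524, 0.0101, 0.2227]
tcp_rot: [1.0, -0.0, 0.002, 0.0]
wrist_force: [0.5, -0.3, -0.4]
opening: 0.0855
grasp_force: 0.0
time: 9.25
eef_pos: [0.451, 0.0102, 0.2185]
tcp_rot: [1.0, -0.0, -0.001, -0.0]
wrist_force: [1.0, 0.2, 1.0]
opening: 0.0852
grasp_force: 0.0
[0.45100567 0.01020967 0.21846815]
red (array([0.4519, 0.0108, 0.0312]), array([0.0475, 0.0551, 0.0567]), 703)
mat (array([0.4516, 0.0102, 0.048 ]), array([0.004 , 0.0057, 0.0073]), 2000)
steel (array([ 0.6024, -0.0146,  0.0106]), array([0.0304, 0.0355, 0.0371]), 303)
yellow (array([0.4378, 0.1486, 0.0316]), array([0.0402, 0.0484, 0.0508]), 774)
```

Red is centred on the mat within 1 mm with its rim at 56 mm. Next is yellow at (0.4378, 0.1486).

```bash
python3 -m jog '{"hand":[1,1,1,1,1],"slide":[[-0.01,0.08,0],[-0.02,0.2,0],[-0.035,0.33,0],[-0.043,0.43,0],[-0.044,0.461,0]],"angular":[[0,0,0],[0,0,0],[0,0,0],[0,0,0],[0,0,0]]}'
python3 -m jog '{"hand":[1,1,1,1,1],"slide":[[0,0,-0.1],[0,0,-0.25],[0,0,-0.41],[0,0,-0.55],[0,0,-0.60]],"angular":[[0,0,0],[0,0,0],[0,0,0],[0,0,0],[0,0,0]]}'
python3 -m jog '{"hand":[1,1,1,0.5,0],"slide":[[0,0,-0.01],[0,0,-0.015],[0,0,-0.015],[0,0,-0.015],[0,0,-0.015]],"angular":[[0,0,0],[0,0,0],[0,0,0],[0,0,0],[0,0,0]]}'
python3 -m jog '{"hand":[0,0,0,0,0],"slide":[[0,0,0],[0,0,0],[0,0,0],[0,0,0],[0,0,0]],"angular":[[0,0,0],[0,0,0],[0,0,0],[0,0,0],[0,0,0]]}'
```

```text
time: 9.8
eef_pos: [0.4379, 0.1507, 0.2193]
tcp_rot: [1.0, 0.001, -0.001, -0.0]
wrist_force: [-0.5, -0.3, 0.3]
opening: 0.0849
grasp_force: 0.0
time: 10.3
eef_pos: [0.4355, 0.1471, 0.0359]
tcp_rot: [1.0, -0.0, -0.004, 0.001]
wrist_force: [-0.5, 0.3, 0.2]
opening: 0.0856
grasp_force: 0.0
time: 10.8
eef_pos: [0.4394, 0.1486, 0.0365]
tcp_rot: [1.0, -0.0, 0.001, -0.0]
wrist_force: [-5.5, 0.2, 37.2]
opening: 0.0595
grasp_force: 55.5
time: 11.3
eef_pos: [0.4395, 0.1486, 0.0366]
tcp_rot: [1.0, 0.0, 0.001, -0.0]
wrist_force: [-1.2, -0.1, 5.9]
opening: 0.0593
grasp_force: 65.2
```

The opening is 59.3 mm and there was a transient, which differs from red. I'll lift and check the held tub.

```bash
python3 -m jog '{"hand":[0,0,0,0,0],"slide":[[0,0,0.05],[0,0,0.14],[0,0,0.25],[0,0,0.34],[0,0,0.4]],"angular":[[0,0,0],[0,0,0],[0,0,0],[0,0,0],[0,0,0]]}'
python3 -m jog '{"hand":[0,0,0,0,0],"slide":[[0,0,0],[0,0,0],[0,0,0],[0,0,0],[0,0,0]],"angular":[[0,0,0],[0,0,0],[0,0,0],[0,0,0],[0,0,0]]}'
python3 - <<'E'
from h import *
st,w=wrist(); save(w,'wrist4'); p=st['eef_pos'];print(p)
W=wcloud(st,w); hsv=cv2.cvtColor(w['img'],cv2.COLOR_RGB2HSV)
m=(hsv[...,0]>18)&(hsv[...,0]<32)&(hsv[...,1]>190)&(np.abs(W-p).max(2)<.06)&(w['depth']>0)
P=W[m]-p; print(len(P),np.percentile(P,[1,50,99],axis=0))
top=P[P[:,2]>np.percentile(P[:,2],98)-.004]; A=np.c_[top[:,:2],np.ones(len(top))]
print('rim',cv2.minEnclosingCircle(top[:,:2].astype(np.float32)),'plane',np.linalg.lstsq(A,top[:,2],rcond=None)[0])
E
```

```text
time: 11.8
eef_pos: [0.4391, 0.1486, 0.1576]
tcp_rot: [1.0, 0.0, 0.002, -0.0]
wrist_force: [0.2, -0.2, -2.2]
opening: 0.0593
grasp_force: 65.0
time: 12.3
eef_pos: [0.4379, 0.1483, 0.1542]
tcp_rot: [1.0, -0.0, -0.001, 0.0]
wrist_force: [0.0, -0.4, -1.9]
opening: 0.0597
grasp_force: 65.0
[0.43788716 0.14830908 0.15422317]
1166 [[-0.02989542 -0.02745033 -0.02804102]
 [-0.01884294 -0.00105328 -0.01499721]
 [ 0.02841099  0.02783139  0.01378007]]
rim ((-0.0008291493868455291, 0.00019035737204831094), 0.030575692653656006) plane [ 0.0156307  -0.00602698  0.01239914]
```

View pics/wrist4.png

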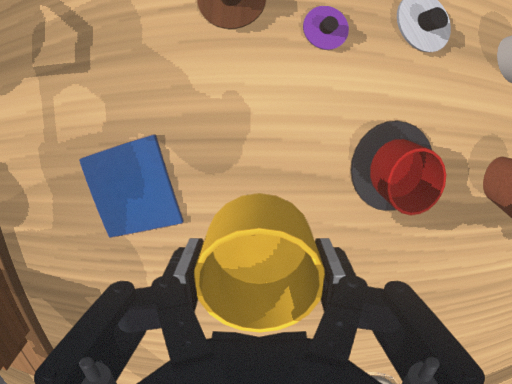

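The yellow tub is held level (tilt about 0.016 rad, rim 13 mm above the TCP) and red stands upright at (408,177). Carrying it over red.

```bash
python3 -m jog '{"hand":[0,0,0,0,0],"slide":[[0.008,-0.07,0],[0.02,-0.2,0],[0.035,-0.34,0],[0.045,-0.43,0],[0.049,-0.46,0]],"angular":[[0,0,0],[0,0,0],[0,0,0],[0,0,0],[0,0,0]]}'
python3 -m jog '{"hand":[0,0,0,0,0],"slide":[[0,0,-0.02],[0,0,-0.07],[0,0,-0.13],[0,0,-0.18],[0,0,-0.19]],"angular":[[0,0,0],[0,0,0],[0,0,0],[0,0,0],[0,0,0]]}'
python3 -m jog '{"hand":[0,0,0,0,0],"slide":[[0,0,0],[0,0,0],[0,0,0],[0,0,0],[0,0,0]],"angular":[[0,0,0],[0,0,0],[0,0,0],[0,0,0],[0,0,0]]}'
```

```text
time: 12.85
eef_pos: [0.4535, 0.0082, 0.155]
tcp_rot: [1.0, -0.001, -0.0, 0.0]
wrist_force: [0.1, 1.2, -1.6]
opening: 0.0592
grasp_force: 65.3
time: 13.35
eef_pos: [0.4513, 0.0121, 0.0963]
tcp_rot: [1.0, 0.001, -0.002, -0.001]
wrist_force: [-0.5, -0.2, -0.9]
opening: 0.0594
grasp_force: 65.3
time: 13.85
eef_pos: [0.4534, 0.0104, 0.0987]
tcp_rot: [1.0, -0.0, 0.0, 0.0]
wrist_force: [0.3, 0.3, -0.2]
opening: 0.0599
grasp_force: 65.3
```

```bash
python3 -m jog '{"hand":[0,0,0,0,0],"slide":[[-0.002,0.001,-0.008],[-0.002,0.001,-0.017],[-0.002,0.001,-0.026],[-0.002,0.001,-0.034],[-0.002,0.001,-0.034]],"angular":[[0,0,0],[0,0,0],[0,0,0],[0,0,0],[0,0,0]]}'
python3 -m jog '{"hand":[0,0,0,0,0],"slide":[[0,0,-0.003],[0,0,-0.005],[0,0,-0.005],[0,0,-0.005],[0,0,-0.005]],"angular":[[0,0,0],[0,0,0],[0,0,0],[0,0,0],[0,0,0]]}'
```

```text
time: 14.35
eef_pos: [0.4522, 0.0107, 0.0875]
tcp_rot: [1.0, -0.0, -0.001, -0.0]
wrist_force: [-0.1, -0.2, -1.8]
opening: 0.0593
grasp_force: 65.3
time: 14.85
eef_pos: [0.4527, 0.0107, 0.0866]
tcp_rot: [1.0, -0.0, 0.0, 0.0]
wrist_force: [-0.0, 0.1, -1.1]
opening: 0.0596
grasp_force: 65.5
```

```bash
python3 -m jog '{"hand":[0,0,0,0,0],"slide":[[0,0,-0.003],[0,0,-0.005],[0,0,-0.005],[0,0,-0.005],[0,0,-0.005]],"angular":[[0,0,0],[0,0,0],[0,0,0],[0,0,0],[0,0,0]]}'
```

```text
time: 15.35
eef_pos: [0.4528, 0.0107, 0.0866]
tcp_rot: [1.0, -0.0, 0.001, 0.0]
wrist_force: [-3.4, 0.5, 12.9]
opening: 0.0597
grasp_force: 67.0
```

Seated contact (12.9 N at z 0.0866 as predicted). Release, raise and check.

```bash
python3 -m jog '{"hand":[1,1,1,1,1],"slide":[[0,0,0.003],[0,0,0.003],[0,0,0.003],[0,0,0.003],[0,0,0.003]],"angular":[[0,0,0],[0,0,0],[0,0,0],[0,0,0],[0,0,0]]}'
python3 -m jog '{"hand":[1,1,1,1,1],"slide":[[0,0,0.05],[0,0,0.16],[0,0,0.3],[0,0,0.41],[0,0,0.47]],"angular":[[0,0,0],[0,0,0],[0,0,0],[0,0,0],[0,0,0]]}'
python3 -m jog '{"hand":[1,1,1,1,1],"slide":[[0,0,0],[0,0,0],[0,0,0],[0,0,0],[0,0,0]],"angular":[[0,0,0],[0,0,0],[0,0,0],[0,0,0],[0,0,0]]}'
cat >> h.py <<'E'
def plane(st,w,xy,z0,z1,rad=.035):
    W=wcloud(st,w); m=(w['depth']>0)&(np.hypot(W[...,0]-xy[0],W[...,1]-xy[1])<rad)&(W[...,2]>z0)&(W[...,2]<z1); P=W[m]
    return np.round(np.linalg.lstsq(np.c_[P[:,:2]-xy,np.ones(len(P))],P[:,2],rcond=None)[0],4)
E
python3 - <<'E'
from h import *
st,w=wrist(); save(w,'wrist5'); print(st['eef_pos'])
for n,xy,a,b,r in(('yellow',(.452,.0105),.096,.12,.045),('steel',(.602,-.014),.029,.06,.04)):
    print(n,wfind(st,w,xy,a,b,r))
print(plane(st,w,(.452,.0105),.096,.11))
E
```

```text
time: 15.85
eef_pos: [0.4525, 0.0107, 0.0857]
tcp_rot: [1.0, -0.0, -0.0, 0.0]
wrist_force: [-0.1, -0.3, 0.2]
opening: 0.0853
grasp_force: 0.0
time: 16.35
eef_pos: [0.4538, 0.0106, 0.2298]
tcp_rot: [1.0, -0.0, 0.002, 0.0]
wrist_force: [1.2, 0.9, -0.9]
opening: 0.0853
grasp_force: 0.0
time: 16.85
eef_pos: [0.4521, 0.0108, 0.2259]
tcp_rot: [1.0, -0.0, -0.001, -0.0]
wrist_force: [-0.1, 0.6, -0.3]
opening: 0.0852
grasp_force: 0.0
[0.45205533 0.01078618 0.22586163]
yellow (array([0.4514, 0.0115, 0.0311]), array([0.0963, 0.0993, 0.1008]), 745)
steel (array([ 0.6023, -0.0141,  0.0103]), array([0.0304, 0.0355, 0.0371]), 290)
[ 0.0036 -0.0022  0.0991]
```

Yellow is nested: rim at 100 mm, level, centred within 1 mm. Before the knob grasp I'll check where the open fingertips sit, since they swing forward on closing.

```bash
python3 - <<'E'
from h import *
st,w=wrist(); p=st['eef_pos']; L=wcloud(st,w)-p
m=(w['depth']>0)&(np.abs(L[...,2])<.06)&(np.abs(L[...,0])<.03)&(np.abs(L[...,1])<.07)
P=L[m]; print(len(P)); 
for lo in(-.07,-.02,.03): 
    Q=P[(P[:,1]>lo)&(P[:,1]<lo+.05)]
    if len(Q): print(lo,Q.min(0),Q.max(0))
E
python3 -m jog '{"hand":[1,1,1,1,1],"slide":[[0.05,-0.01,0],[0.16,-0.03,0],[0.3,-0.055,0],[0.43,-0.075,0],[0.5,-0.083,0]],"angular":[[0,0,0],[0,0,0],[0,0,0],[0,0,0],[0,0,0]]}'
python3 -m jog '{"hand":[0.6,0.6,0.6,0.6,0.6],"slide":[[0,0,0],[0,0,-0.1],[0,0,-0.2],[0,0,-0.25],[0,0,-0.25]],"angular":[[0,0,0],[0,0,0],[0,0,0],[0,0,0],[0,0,0]]}'
python3 - <<'E'
from h import *
st,w=wrist(); p=st['eef_pos']; print(p,st['opening']); L=wcloud(st,w)-p
print(wfind(st,w,(.602,-.014),.029,.045,.04),wfind(st,w,(.602,-.014),.007,.016,.04))
m=(w['depth']>0)&(np.abs(L[...,2])<.06)&(np.abs(L[...,0])<.03)&(np.abs(L[...,1])<.07)
P=L[m]; print(P.min(0),P.max(0))
E
```

```text
13824
-0.07 [-0.01350205 -0.0699927  -0.00679637] [ 0.01867475 -0.02043726  0.05999885]
-0.02 [ 0.00837666 -0.01996372  0.05242764] [0.01909267 0.02996658 0.05999364]
0.03 [-0.01270161  0.03001159 -0.00638752] [0.01911532 0.06999149 0.05999567]
time: 17.45
eef_pos: [0.607, -0.0153, 0.2263]
tcp_rot: [1.0, -0.0, 0.001, 0.0]
wrist_force: [-0.7, 0.6, -0.1]
opening: 0.0857
grasp_force: 0.0
time: 17.95
eef_pos: [0.6003, -0.0139, 0.1492]
tcp_rot: [1.0, -0.0, -0.003, -0.0]
wrist_force: [-1.0, 0.5, -0.5]
opening: 0.0511
grasp_force: 0.0
[ 0.60033985 -0.01387962  0.1492226 ] 0.051149246033952524
(array([ 0.6028, -0.0134,  0.0104]), array([0.0309, 0.0355, 0.0369]), 459) (array([ 0.6028, -0.0141,  0.0315]), array([0.0092, 0.0106, 0.0122]), 2797)
[-0.01218208 -0.06319497 -0.01699545] [0.01931027 0.06351002 0.05999958]
```

Open tips sit 6.5 mm ahead, and at 51 mm opening 17 mm ahead, so 19 mm when shut. TCP z 0.0335 therefore clears the lid disc (11 mm) and grips the knob.

```bash
python3 -m jog '{"hand":[0.6,0.6,0.6,0.6,0.6],"slide":[[0.002,0.001,-0.06],[0.002,0.001,-0.17],[0.002,0.001,-0.28],[0.002,0.001,-0.34],[0.002,0.001,-0.36]],"angular":[[0,0,0],[0,0,0],[0,0,0],[0,0,0],[0,0,0]]}'
python3 -m jog '{"hand":[0.6,0.6,0.6,0.6,0.6],"slide":[[0,0,0],[0,0,0],[0,0,0],[0,0,0],[0,0,0]],"angular":[[0,0,0],[0,0,0],[0,0,0],[0,0,0],[0,0,0]]}'
```

```text
time: 18.5
eef_pos: [0.6027, -0.0138, 0.0432]
tcp_rot: [1.0, -0.0, -0.001, -0.0]
wrist_force: [-0.1, -0.3, 0.3]
opening: 0.0513
grasp_force: 0.0
time: 19.0
eef_pos: [0.6036, -0.0139, 0.0447]
tcp_rot: [1.0, -0.0, 0.001, 0.0]
wrist_force: [-0.7, 0.8, -0.3]
opening: 0.0512
grasp_force: 0.0
```

Another 11 mm down, −1 mm x, then close.

```bash
python3 -m jog '{"hand":[0.6,0.6,0.6,0.6,0.6],"slide":[[-0.003,0,-0.01],[-0.003,0,-0.025],[-0.003,0,-0.036],[-0.003,0,-0.036],[-0.003,0,-0.036]],"angular":[[0,0,0],[0,0,0],[0,0,0],[0,0,0],[0,0,0]]}'
python3 -m jog '{"hand":[0.4,0.2,0,0,0],"slide":[[0,0,0],[0,0,0],[0,0,0],[0,0,0],[0,0,0]],"angular":[[0,0,0],[0,0,0],[0,0,0],[0,0,0],[0,0,0]]}'
python3 -m jog '{"hand":[0,0,0,0,0],"slide":[[0,0,0],[0,0,0],[0,0,0],[0,0,0],[0,0,0]],"angular":[[0,0,0],[0,0,0],[0,0,0],[0,0,0],[0,0,0]]}'
```

```text
time: 19.5
eef_pos: [0.6021, -0.0139, 0.0328]
tcp_rot: [1.0, -0.0, -0.0, 0.0]
wrist_force: [0.3, -0.1, 0.6]
opening: 0.0514
grasp_force: 0.0
time: 20.0
eef_pos: [0.6025, -0.0139, 0.0335]
tcp_rot: [1.0, -0.0, 0.0, 0.0]
wrist_force: [0.1, -0.1, 2.9]
opening: 0.018
grasp_force: 58.7
time: 20.5
eef_pos: [0.6025, -0.0139, 0.0335]
tcp_rot: [1.0, -0.0, 0.0, 0.0]
wrist_force: [-0.5, 0.4, 5.3]
opening: 0.0177
grasp_force: 58.9
```

```bash
python3 -m jog '{"hand":[0,0,0,0,0],"slide":[[0,0,0.05],[0,0,0.15],[0,0,0.28],[0,0,0.38],[0,0,0.433]],"angular":[[0,0,0],[0,0,0],[0,0,0],[0,0,0],[0,0,0]]}'
python3 -m jog '{"hand":[0,0,0,0,0],"slide":[[-0.05,0.01,0],[-0.16,0.03,0],[-0.26,0.05,0],[-0.34,0.06,0],[-0.36,0.06,0]],"angular":[[0,0,0],[0,0,0],[0,0,0],[0,0,0],[0,0,0]]}'
python3 -m jog '{"hand":[0,0,0,0,0],"slide":[[0,0,0],[0,0,0],[0,0,0],[0,0,0],[0,0,0]],"angular":[[0,0,0],[0,0,0],[0,0,0],[0,0,0],[0,0,0]]}'
python3 - <<'E'
from h import *
st,w=wrist(); save(w,'wrist6'); p=st['eef_pos'];print(p)
print('yellow',wfind(st,w,(.452,.0105),.096,.105,.04))
L=wcloud(st,w)-p; m=(w['depth']>0)&(L[...,2]>-.027)&(L[...,2]<-.018)&(np.hypot(L[...,0],L[...,1])<.04); P=L[m]
print(len(P),cv2.minEnclosingCircle(P[:,:2].astype(np.float32)),np.linalg.lstsq(np.c_[P[:,:2],np.ones(len(P))],P[:,2],rcond=None)[0])
E
```

```text
time: 21.0
eef_pos: [0.6031, -0.0139, 0.1652]
tcp_rot: [1.0, -0.0, 0.001, 0.0]
wrist_force: [-0.3, -0.4, -0.0]
opening: 0.0179
grasp_force: 58.7
time: 21.5
eef_pos: [0.4905, 0.0048, 0.162]
tcp_rot: [1.0, 0.0, -0.002, -0.0]
wrist_force: [1.5, -0.8, -0.9]
opening: 0.018
grasp_force: 58.7
time: 22.0
eef_pos: [0.4949, 0.004, 0.1628]
tcp_rot: [1.0, -0.0, -0.0, 0.0]
wrist_force: [0.5, 0.2, -0.7]
opening: 0.0181
grasp_force: 58.7
[0.49492553 0.00396312 0.16283609]
yellow (array([0.4426, 0.0155, 0.0289]), array([0.0961, 0.0992, 0.1004]), 201)
4341 ((9.825453162193298e-05, 0.0005921155097894371), 0.03167513757944107) [-0.01458501  0.00149929 -0.02262933]
```

View pics/wrist6.png

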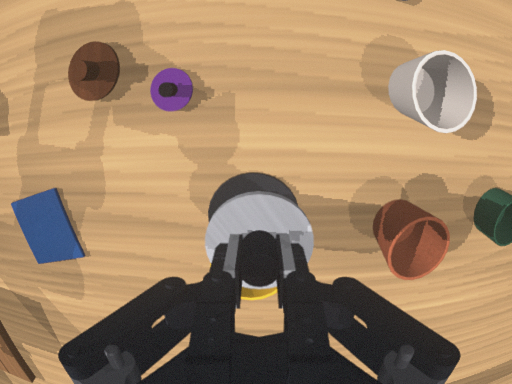

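The lid hangs level and centred under the TCP at (258,238); yellow is behind it at the bottom. Going over and down.

```bash
python3 -m jog '{"hand":[0,0,0,0,0],"slide":[[-0.03,0.005,0],[-0.08,0.012,0],[-0.12,0.02,0],[-0.144,0.0225,0],[-0.144,0.0225,0]],"angular":[[0,0,0],[0,0,0],[0,0,0],[0,0,0],[0,0,0]]}'
python3 -m jog '{"hand":[0,0,0,0,0],"slide":[[0,0,-0.02],[0,0,-0.05],[0,0,-0.08],[0,0,-0.09],[0,0,-0.09]],"angular":[[0,0,0],[0,0,0],[0,0,0],[0,0,0],[0,0,0]]}'
python3 -m jog '{"hand":[0,0,0,0,0],"slide":[[0,0,0],[0,0,0],[0,0,0],[0,0,0],[0,0,0]],"angular":[[0,0,0],[0,0,0],[0,0,0],[0,0,0],[0,0,0]]}'
```

```text
time: 22.55
eef_pos: [0.4493, 0.0112, 0.1632]
tcp_rot: [1.0, 0.0, -0.0, 0.0]
wrist_force: [0.6, 0.2, -1.6]
opening: 0.0179
grasp_force: 58.7
time: 23.05
eef_pos: [0.4506, 0.0109, 0.135]
tcp_rot: [1.0, -0.0, -0.001, -0.0]
wrist_force: [0.9, 0.5, -0.8]
opening: 0.0181
grasp_force: 58.7
time: 23.55
eef_pos: [0.4512, 0.0109, 0.1362]
tcp_rot: [1.0, -0.0, 0.0, 0.0]
wrist_force: [0.5, -0.0, -1.4]
opening: 0.018
grasp_force: 58.7
```

```bash
python3 -m jog '{"hand":[0,0,0,0,0],"slide":[[0.001,0,-0.007],[0.001,0,-0.015],[0.001,0,-0.022],[0.001,0,-0.026],[0.001,0,-0.026]],"angular":[[0,0,0],[0,0,0],[0,0,0],[0,0,0],[0,0,0]]}'
python3 -m jog '{"hand":[0,0,0,0,0],"slide":[[0,0,-0.003],[0,0,-0.006],[0,0,-0.006],[0,0,-0.006],[0,0,-0.006]],"angular":[[0,0,0],[0,0,0],[0,0,0],[0,0,0],[0,0,0]]}'
```

```text
time: 24.05
eef_pos: [0.4512, 0.0109, 0.1279]
tcp_rot: [1.0, -0.0, -0.0, 0.0]
wrist_force: [0.6, -0.6, -1.7]
opening: 0.0176
grasp_force: 58.7
time: 24.55
eef_pos: [0.4517, 0.0109, 0.1274]
tcp_rot: [1.0, -0.0, 0.001, 0.0]
wrist_force: [-0.7, 0.4, 6.5]
opening: 0.018
grasp_force: 59.5
```

Contact at the predicted height (0.1275). Release, rise, check.

```bash
python3 -m jog '{"hand":[0.6,0.6,0.6,0.6,0.6],"slide":[[0,0,0.002],[0,0,0.002],[0,0,0.002],[0,0,0.002],[0,0,0.002]],"angular":[[0,0,0],[0,0,0],[0,0,0],[0,0,0],[0,0,0]]}'
python3 -m jog '{"hand":[0.6,0.6,1,1,1],"slide":[[0,0,0.05],[0,0,0.16],[0,0,0.28],[0,0,0.36],[0,0,0.4]],"angular":[[0,0,0],[0,0,0],[0,0,0],[0,0,0],[0,0,0]]}'
python3 -m jog '{"hand":[1,1,1,1,1],"slide":[[0,0,0],[0,0,0],[0,0,0],[0,0,0],[0,0,0]],"angular":[[0,0,0],[0,0,0],[0,0,0],[0,0,0],[0,0,0]]}'
python3 - <<'E'
from h import *
st,w=wrist(); save(w,'wrist7'); print(st['eef_pos'])
print('knob',wfind(st,w,(.452,.011),.122,.14,.03),'disc',wfind(st,w,(.452,.011),.101,.112,.04),plane(st,w,(.4517,.011),.101,.112))
print('green',wfind(st,w,(.454,-.2955),.043,.07))
E
```

```text
time: 25.05
eef_pos: [0.4513, 0.0109, 0.1269]
tcp_rot: [1.0, -0.0, -0.0, 0.0]
wrist_force: [0.2, -0.8, 0.5]
opening: 0.051
grasp_force: 0.0
time: 25.55
eef_pos: [0.4524, 0.0108, 0.2493]
tcp_rot: [1.0, -0.0, 0.002, 0.0]
wrist_force: [0.3, -1.0, -0.1]
opening: 0.0854
grasp_force: 0.0
time: 26.05
eef_pos: [0.451, 0.0109, 0.2461]
tcp_rot: [1.0, -0.0, -0.001, -0.0]
wrist_force: [-0.4, 0.2, 0.1]
opening: 0.0854
grasp_force: 0.0
[0.45096825 0.01092368 0.24609395]
knob (array([0.4522, 0.0115, 0.0104]), array([0.1234, 0.1296, 0.131 ]), 456) disc (array([0.4522, 0.0113, 0.0314]), array([0.1032, 0.1046, 0.1062]), 2766) [-0.0009  0.0006  0.1046]
green (array([ 0.4545, -0.2963,  0.0322]), array([0.0431, 0.0479, 0.0504]), 423)
```

View pics/wrist7.png

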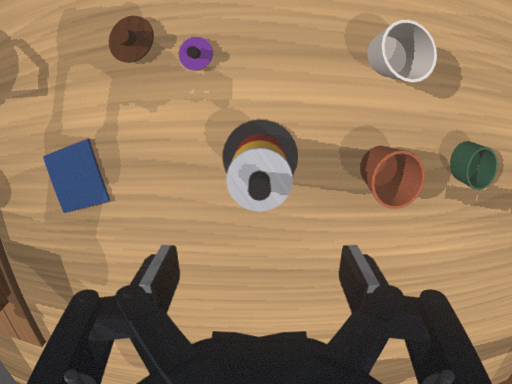

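The steel lid is seated at (260,180): level, disc at 105 mm, centred. Next green at (0.4545, −0.2963).

```bash
python3 -m jog '{"hand":[1,1,1,1,1],"slide":[[0.002,-0.08,0],[0.004,-0.22,0],[0.008,-0.38,0],[0.01,-0.52,0],[0.012,-0.62,0]],"angular":[[0,0,0],[0,0,0],[0,0,0],[0,0,0],[0,0,0]]}'
python3 -m jog '{"hand":[1,1,1,1,1],"slide":[[0,-0.1,0],[0,-0.22,0],[0,-0.33,0],[0,-0.39,0],[0,-0.404,0]],"angular":[[0,0,0],[0,0,0],[0,0,0],[0,0,0],[0,0,0]]}'
python3 -m jog '{"hand":[1,1,1,1,1],"slide":[[0,0,0],[0,0,0],[0,0,0],[0,0,0],[0,0,0]],"angular":[[0,0,0],[0,0,0],[0,0,0],[0,0,0],[0,0,0]]}'
python3 - <<'E'
from h import *
st,w=wrist(); print(st['eef_pos'],st['joints'][5])
print('green',wfind(st,w,(.454,-.2955),.043,.07),'terra',wfind(st,w,(.441,-.151),.058,.08))
E
```

```text
time: 26.6
eef_pos: [0.4549, -0.1777, 0.2468]
tcp_rot: [1.0, -0.001, -0.0, 0.0]
wrist_force: [0.0, 0.6, -0.2]
opening: 0.0855
grasp_force: 0.0
time: 27.1
eef_pos: [0.4549, -0.2979, 0.2465]
tcp_rot: [1.0, -0.001, -0.0, -0.0]
wrist_force: [-0.3, -0.0, 0.7]
opening: 0.0855
grasp_force: 0.0
time: 27.6
eef_pos: [0.4551, -0.2956, 0.2472]
tcp_rot: [1.0, 0.0, 0.0, 0.0]
wrist_force: [-1.0, -0.4, -1.0]
opening: 0.0857
grasp_force: 0.0
[ 0.45510267 -0.29555988  0.24724794] 0.8657107324569008
green (array([ 0.4538, -0.2965,  0.031 ]), array([0.0435, 0.0493, 0.051 ]), 528) terra (array([ 0.4405, -0.1516,  0.0364]), array([0.0584, 0.064 , 0.0659]), 803)
```

```bash
python3 -m jog '{"hand":[1,1,1,1,1],"slide":[[-0.003,-0.003,-0.1],[-0.003,-0.003,-0.25],[-0.003,-0.003,-0.41],[-0.003,-0.003,-0.56],[-0.003,-0.003,-0.68]],"angular":[[0,0,0],[0,0,0],[0,0,0],[0,0,0],[0,0,0]]}'
python3 -m jog '{"hand":[1,1,1,1,1],"slide":[[0,0,-0.015],[0,0,-0.027],[0,0,-0.027],[0,0,-0.027],[0,0,-0.027]],"angular":[[0,0,0],[0,0,0],[0,0,0],[0,0,0],[0,0,0]]}'
python3 -m jog '{"hand":[0.8,0.6,0,0,0],"slide":[[0,0,0],[0,0,0],[0,0,0],[0,0,0],[0,0,0]],"angular":[[0,0,0],[0,0,0],[0,0,0],[0,0,0],[0,0,0]]}'
python3 -m jog '{"hand":[0,0,0,0,0],"slide":[[0,0,0],[0,0,0],[0,0,0],[0,0,0],[0,0,0]],"angular":[[0,0,0],[0,0,0],[0,0,0],[0,0,0],[0,0,0]]}'
```

```text
time: 28.15
eef_pos: [0.4534, -0.2964, 0.0409]
tcp_rot: [1.0, 0.0, -0.001, -0.001]
wrist_force: [-0.2, -0.3, -0.4]
opening: 0.0852
grasp_force: 0.0
time: 28.65
eef_pos: [0.455, -0.298, 0.0367]
tcp_rot: [1.0, -0.0, 0.001, 0.001]
wrist_force: [-0.6, 0.3, -0.2]
opening: 0.0851
grasp_force: 0.0
time: 29.15
eef_pos: [0.4546, -0.2976, 0.0361]
tcp_rot: [1.0, -0.0, 0.001, 0.001]
wrist_force: [-0.5, 0.7, 6.5]
opening: 0.0592
grasp_force: 65.2
time: 29.65
eef_pos: [0.4546, -0.2976, 0.0361]
tcp_rot: [1.0, -0.0, 0.001, 0.001]
wrist_force: [-0.2, 0.2, 5.5]
opening: 0.0598
grasp_force: 65.2
```

```bash
python3 -m jog '{"hand":[0,0,0,0,0],"slide":[[0,0,0.07],[0,0,0.2],[0,0,0.36],[0,0,0.52],[0,0,0.65]],"angular":[[0,0,0],[0,0,0],[0,0,0],[0,0,0],[0,0,0]]}'
python3 -m jog '{"hand":[0,0,0,0,0],"slide":[[-0.002,0.06,0.03],[-0.01,0.18,0.05],[-0.018,0.33,0.05],[-0.024,0.48,0.05],[-0.03,0.63,0.05]],"angular":[[0,0,0],[0,0,0],[0,0,0],[0,0,0],[0,0,0]]}'
python3 -m jog '{"hand":[0,0,0,0,0],"slide":[[-0.002,0.15,0],[-0.01,0.3,0],[-0.018,0.45,0],[-0.024,0.58,0],[-0.03,0.64,0]],"angular":[[0,0,0],[0,0,0],[0,0,0],[0,0,0],[0,0,0]]}'
python3 -m jog '{"hand":[0,0,0,0,0],"slide":[[0,0,0],[0,0,0],[0,0,0],[0,0,0],[0,0,0]],"angular":[[0,0,0],[0,0,0],[0,0,0],[0,0,0],[0,0,0]]}'
python3 - <<'E'
from h import *
st,w=wrist(); save(w,'wrist8'); p=st['eef_pos'];print(p)
hsv=cv2.cvtColor(w['img'],cv2.COLOR_RGB2HSV); m=cv2.inRange(hsv,(100,120,40),(120,255,255))
cn=max(cv2.findContours(m,0,1)[0],key=cv2.contourArea); Q=wplane(st,w,cn[:,0],.006)[:,:2]*1000; print(cv2.minAreaRect(Q.astype(np.float32)))
print('depth tile',wfind(st,w,(.427,.285),.003,.012,.075))
W=wcloud(st,w)-p; g=(hsv[...,0]>65)&(hsv[...,0]<95)&(hsv[...,1]>100)&(np.abs(W).max(2)<.06)&(w['depth']>0); P=W[g]; z=np.percentile(P[:,2],98); T=P[P[:,2]>z-.004]
print('rim',z,cv2.minEnclosingCircle(T[:,:2].astype(np.float32)),np.linalg.lstsq(np.c_[T[:,:2],np.ones(len(T))],T[:,2],rcond=None)[0])
print('wood knob',wfind(st,w,(.6103,.1732),.029,.06,.03))
E
```

```text
time: 30.15
eef_pos: [0.4542, -0.2973, 0.2328]
tcp_rot: [1.0, -0.0, 0.001, 0.001]
wrist_force: [-0.6, -0.5, -1.1]
opening: 0.0599
grasp_force: 65.0
time: 30.65
eef_pos: [0.4436, -0.1057, 0.2438]
tcp_rot: [1.0, -0.001, -0.001, -0.001]
wrist_force: [0.2, 0.5, -2.0]
opening: 0.0597
grasp_force: 65.0
time: 31.15
eef_pos: [0.434, 0.0872, 0.2438]
tcp_rot: [1.0, 0.001, -0.001, -0.001]
wrist_force: [0.2, -0.7, -1.2]
opening: 0.0596
grasp_force: 65.1
time: 31.65
eef_pos: [0.4362, 0.0829, 0.2448]
tcp_rot: [1.0, -0.001, -0.0, 0.0]
wrist_force: [0.8, -1.1, -0.8]
opening: 0.0597
grasp_force: 65.1
[0.43615532 0.08292307 0.24481996]
((426.8514099121094, 283.4783935546875), (93.13671112060547, 93.83036041259766), 12.730506896972656)
depth tile (array([0.4261, 0.2851, 0.0668]), array([0.0039, 0.0057, 0.0073]), 3968)
rim 0.014210284505214544 ((-0.00019767016055993736, 7.372332765953615e-05), 0.0303692314773798) [0.00280051 0.00341877 0.01332583]
wood knob (array([0.6101, 0.173 , 0.0108]), array([0.0296, 0.0355, 0.037 ]), 247)
```

View pics/wrist8.png

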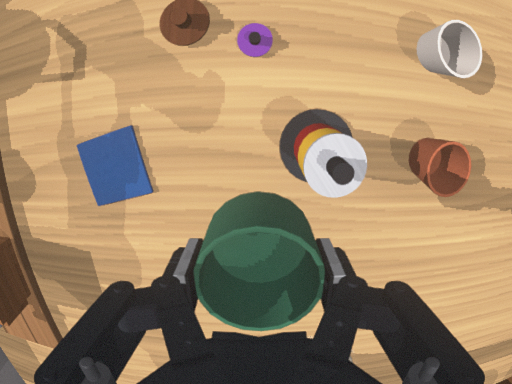

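The green tub is held level, stack 1 is intact at (332,160), and the tile at (115,165) measures (0.4267, 0.2845). Placing.

```bash
python3 -m jog '{"hand":[0,0,0,0,0],"slide":[[-0.005,0.1,0],[-0.012,0.24,0],[-0.02,0.39,0],[-0.027,0.54,0],[-0.031,0.64,0]],"angular":[[0,0,0],[0,0,0],[0,0,0],[0,0,0],[0,0,0]]}'
python3 -m jog '{"hand":[0,0,0,0,0],"slide":[[0,0.032,-0.06],[0,0.032,-0.19],[0,0.032,-0.35],[0,0.032,-0.5],[0,0.032,-0.62]],"angular":[[0,0,0],[0,0,0],[0,0,0],[0,0,0],[0,0,0]]}'
python3 -m jog '{"hand":[0,0,0,0,0],"slide":[[0,0,-0.01],[0,0,-0.03],[0,0,-0.03],[0,0,-0.03],[0,0,-0.03]],"angular":[[0,0,0],[0,0,0],[0,0,0],[0,0,0],[0,0,0]]}'
```

```text
time: 32.2
eef_pos: [0.4267, 0.2781, 0.245]
tcp_rot: [1.0, 0.0, 0.0, -0.001]
wrist_force: [0.2, 0.3, -1.6]
opening: 0.0598
grasp_force: 65.3
time: 32.7
eef_pos: [0.4262, 0.2846, 0.0567]
tcp_rot: [1.0, -0.0, -0.001, 0.0]
wrist_force: [0.5, -0.1, -0.6]
opening: 0.0596
grasp_force: 65.3
time: 33.2
eef_pos: [0.4279, 0.2859, 0.0516]
tcp_rot: [1.0, -0.0, 0.002, -0.001]
wrist_force: [-0.4, 0.2, -1.3]
opening: 0.0594
grasp_force: 65.3
```

```bash
python3 -m jog '{"hand":[0,0,0,0,0],"slide":[[-0.002,-0.003,-0.007],[-0.002,-0.003,-0.014],[-0.002,-0.003,-0.021],[-0.002,-0.003,-0.027],[-0.002,-0.003,-0.027]],"angular":[[0,0,0],[0,0,0],[0,0,0],[0,0,0],[0,0,0]]}'
python3 -m jog '{"hand":[0,0,0,0,0],"slide":[[0,0,-0.003],[0,0,-0.006],[0,0,-0.006],[0,0,-0.006],[0,0,-0.006]],"angular":[[0,0,0],[0,0,0],[0,0,0],[0,0,0],[0,0,0]]}'
```

```text
time: 33.7
eef_pos: [0.4261, 0.2844, 0.0421]
tcp_rot: [1.0, -0.0, -0.0, 0.0]
wrist_force: [-1.2, -0.2, 3.6]
opening: 0.0595
grasp_force: 65.7
time: 34.2
eef_pos: [0.4261, 0.2845, 0.042]
tcp_rot: [1.0, 0.0, 0.0, -0.0]
wrist_force: [-4.3, -1.4, 17.3]
opening: 0.06
grasp_force: 67.5
```

Standing on the tile (0.0421 as predicted). Release, rise, check.

```bash
python3 -m jog '{"hand":[1,1,1,1,1],"slide":[[0,0,0.005],[0,0,0.005],[0,0,0.005],[0,0,0.005],[0,0,0.005]],"angular":[[0,0,0],[0,0,0],[0,0,0],[0,0,0],[0,0,0]]}'
python3 -m jog '{"hand":[1,1,1,1,1],"slide":[[0,0,0.06],[0,0,0.2],[0,0,0.36],[0,0,0.5],[0,0,0.6]],"angular":[[0,0,0],[0,0,0],[0,0,0],[0,0,0],[0,0,0]]}'
python3 -m jog '{"hand":[1,1,1,1,1],"slide":[[0,0,0],[0,0,0],[0,0,0],[0,0,0],[0,0,0]],"angular":[[0,0,0],[0,0,0],[0,0,0],[0,0,0],[0,0,0]]}'
python3 - <<'E'
from h import *
st,w=wrist(); print(st['eef_pos'])
print('green',wfind(st,w,(.4265,.2845),.047,.07),plane(st,w,(.4265,.2845),.052,.06),'wood knob',wfind(st,w,(.6103,.1732),.029,.06,.03))
E
```

```text
time: 34.7
eef_pos: [0.4261, 0.2844, 0.0412]
tcp_rot: [1.0, -0.0, -0.0, 0.0]
wrist_force: [0.7, 0.1, -0.2]
opening: 0.0854
grasp_force: 0.0
time: 35.2
eef_pos: [0.4269, 0.2849, 0.2245]
tcp_rot: [1.0, -0.0, 0.002, -0.001]
wrist_force: [1.2, 0.4, 0.3]
opening: 0.0852
grasp_force: 0.0
time: 35.7
eef_pos: [0.4256, 0.2842, 0.2201]
tcp_rot: [1.0, -0.0, -0.001, 0.001]
wrist_force: [0.7, -0.4, -0.6]
opening: 0.0855
grasp_force: 0.0
[0.42559207 0.2841887  0.22011228]
green (array([0.426 , 0.2851, 0.0311]), array([0.0476, 0.055 , 0.0568]), 697) [0.0015 0.0011 0.0551] wood knob (array([0.61  , 0.1733, 0.0103]), array([0.0298, 0.0354, 0.0372]), 220)
```

Green is in place: rim 56 mm, level. Now the wooden lid at (0.610, 0.173).

```bash
python3 -m jog '{"hand":[1,0.6,0.6,0.6,0.6],"slide":[[0.1,-0.06,0],[0.24,-0.145,0],[0.39,-0.235,0],[0.53,-0.32,0],[0.615,-0.37,0]],"angular":[[0,0,0],[0,0,0],[0,0,0],[0,0,0],[0,0,0]]}'
python3 -m jog '{"hand":[0.6,0.6,0.6,0.6,0.6],"slide":[[0,0,-0.08],[0,0,-0.2],[0,0,-0.33],[0,0,-0.45],[0,0,-0.5]],"angular":[[0,0,0],[0,0,0],[0,0,0],[0,0,0],[0,0,0]]}'
python3 -m jog '{"hand":[0.6,0.6,0.6,0.6,0.6],"slide":[[0,0,-0.03],[0,0,-0.05],[0,0,-0.06],[0,0,-0.06],[0,0,-0.06]],"angular":[[0,0,0],[0,0,0],[0,0,0],[0,0,0],[0,0,0]]}'
```

```text
time: 36.25
eef_pos: [0.6136, 0.1712, 0.2206]
tcp_rot: [1.0, -0.001, 0.0, 0.001]
wrist_force: [-0.3, 0.3, -0.0]
opening: 0.0513
grasp_force: 0.0
time: 36.75
eef_pos: [0.6079, 0.1729, 0.0669]
tcp_rot: [1.0, -0.0, -0.004, 0.001]
wrist_force: [-0.5, 0.2, -0.5]
opening: 0.0512
grasp_force: 0.0
time: 37.25
eef_pos: [0.6114, 0.1736, 0.0545]
tcp_rot: [1.0, -0.0, 0.001, -0.0]
wrist_force: [-0.4, 1.2, -0.5]
opening: 0.0512
grasp_force: 0.0
```

Down 21 mm to 0.0335, then close.

```bash
python3 -m jog '{"hand":[0.6,0.6,0.6,0.6,0.6],"slide":[[-0.003,0,-0.02],[-0.003,0,-0.045],[-0.003,0,-0.06],[-0.003,0,-0.069],[-0.003,0,-0.069]],"angular":[[0,0,0],[0,0,0],[0,0,0],[0,0,0],[0,0,0]]}'
python3 -m jog '{"hand":[0.4,0.2,0,0,0],"slide":[[0,0,0],[0,0,0],[0,0,0],[0,0,0],[0,0,0]],"angular":[[0,0,0],[0,0,0],[0,0,0],[0,0,0],[0,0,0]]}'
python3 -m jog '{"hand":[0,0,0,0,0],"slide":[[0,0,0],[0,0,0],[0,0,0],[0,0,0],[0,0,0]],"angular":[[0,0,0],[0,0,0],[0,0,0],[0,0,0],[0,0,0]]}'
```

```text
time: 37.75
eef_pos: [0.6094, 0.1734, 0.0321]
tcp_rot: [1.0, -0.0, -0.001, 0.0]
wrist_force: [0.8, 0.7, 0.7]
opening: 0.0513
grasp_force: 0.0
time: 38.25
eef_pos: [0.6101, 0.1736, 0.0333]
tcp_rot: [1.0, -0.0, 0.001, -0.0]
wrist_force: [-0.3, 0.3, 2.4]
opening: 0.0177
grasp_force: 58.6
time: 38.75
eef_pos: [0.6101, 0.1736, 0.0333]
tcp_rot: [1.0, -0.0, 0.0, -0.0]
wrist_force: [0.5, -0.6, 5.9]
opening: 0.018
grasp_force: 58.8
```

```bash
python3 -m jog '{"hand":[0,0,0,0,0],"slide":[[0,0,0.05],[0,0,0.14],[0,0,0.23],[0,0,0.31],[0,0,0.333]],"angular":[[0,0,0],[0,0,0],[0,0,0],[0,0,0],[0,0,0]]}'
python3 -m jog '{"hand":[0,0,0,0,0],"slide":[[-0.08,0.05,0],[-0.21,0.13,0],[-0.35,0.21,0],[-0.49,0.295,0],[-0.59,0.357,0]],"angular":[[0,0,0],[0,0,0],[0,0,0],[0,0,0],[0,0,0]]}'
python3 -m jog '{"hand":[0,0,0,0,0],"slide":[[-0.023,0.014,0],[-0.023,0.014,0],[-0.023,0.014,-0.05],[-0.023,0.014,-0.1],[-0.023,0.014,-0.1]],"angular":[[0,0,0],[0,0,0],[0,0,0],[0,0,0],[0,0,0]]}'
python3 -m jog '{"hand":[0,0,0,0,0],"slide":[[0,0,0],[0,0,0],[0,0,0],[0,0,0],[0,0,0]],"angular":[[0,0,0],[0,0,0],[0,0,0],[0,0,0],[0,0,0]]}'
python3 - <<'E'
from h import *
st,w=wrist(); p=st['eef_pos'];print(p)
L=wcloud(st,w)-p; m=(w['depth']>0)&(L[...,2]>-.027)&(L[...,2]<-.018)&(np.hypot(L[...,0],L[...,1])<.04); P=L[m]
print(len(P),cv2.minEnclosingCircle(P[:,:2].astype(np.float32)),np.linalg.lstsq(np.c_[P[:,:2],np.ones(len(P))],P[:,2],rcond=None)[0])
E
```

```text
time: 39.25
eef_pos: [0.6108, 0.1737, 0.1347]
tcp_rot: [1.0, -0.0, 0.002, -0.0]
wrist_force: [0.6, 1.0, -1.0]
opening: 0.018
grasp_force: 58.7
time: 39.75
eef_pos: [0.4287, 0.2808, 0.1311]
tcp_rot: [1.0, 0.0, -0.002, 0.001]
wrist_force: [1.0, -0.4, -0.6]
opening: 0.0178
grasp_force: 58.7
time: 40.25
eef_pos: [0.4259, 0.2834, 0.1006]
tcp_rot: [1.0, -0.001, -0.002, 0.001]
wrist_force: [-0.7, -0.3, 0.3]
opening: 0.0179
grasp_force: 58.7
time: 40.75
eef_pos: [0.4261, 0.2848, 0.1031]
tcp_rot: [1.0, -0.0, 0.0, -0.0]
wrist_force: [0.2, -1.5, -0.4]
opening: 0.0179
grasp_force: 58.7
[0.4261073  0.28484302 0.10310244]
4377 ((0.000451679399702698, 0.000316231424221769), 0.031368326395750046) [-1.46708461e-02  5.60885347e-05 -2.24177304e-02]
```

Level and aligned within 1 mm of green. Lowering 20 mm.

```bash
python3 -m jog '{"hand":[0,0,0,0,0],"slide":[[0,0,-0.015],[0,0,-0.03],[0,0,-0.045],[0,0,-0.06],[0,0,-0.062]],"angular":[[0,0,0],[0,0,0],[0,0,0],[0,0,0],[0,0,0]]}'
python3 -m jog '{"hand":[0,0,0,0,0],"slide":[[0,0,-0.003],[0,0,-0.007],[0,0,-0.007],[0,0,-0.007],[0,0,-0.007]],"angular":[[0,0,0],[0,0,0],[0,0,0],[0,0,0],[0,0,0]]}'
```

```text
time: 41.3
eef_pos: [0.4255, 0.2846, 0.0833]
tcp_rot: [1.0, -0.0, -0.001, 0.0]
wrist_force: [-0.2, -0.3, 0.0]
opening: 0.0177
grasp_force: 58.7
time: 41.8
eef_pos: [0.4258, 0.2847, 0.0832]
tcp_rot: [1.0, -0.0, 0.0, 0.0]
wrist_force: [-2.3, -1.7, 8.4]
opening: 0.018
grasp_force: 59.7
```

```bash
python3 -m jog '{"hand":[0.6,0.6,0.6,0.6,0.6],"slide":[[0,0,0.003],[0,0,0.003],[0,0,0.003],[0,0,0.003],[0,0,0.003]],"angular":[[0,0,0],[0,0,0],[0,0,0],[0,0,0],[0,0,0]]}'
python3 -m jog '{"hand":[0.6,0.6,1,1,1],"slide":[[0,0,0.05],[0,0,0.16],[0,0,0.3],[0,0,0.42],[0,0,0.5]],"angular":[[0,0,0],[0,0,0],[0,0,0],[0,0,0],[0,0,0]]}'
python3 -m jog '{"hand":[1,1,1,1,1],"slide":[[0,0,0],[0,0,0],[0,0,0],[0,0,0],[0,0,0]],"angular":[[0,0,0],[0,0,0],[0,0,0],[0,0,0],[0,0,0]]}'
python3 - <<'E'
from h import *
st,w=wrist(); save(w,'wrist9'); print(st['eef_pos'])
print('knob',wfind(st,w,(.426,.285),.078,.095,.03),'disc',wfind(st,w,(.426,.285),.057,.068,.04),plane(st,w,(.426,.285),.057,.068))
print('steel knob',wfind(st,w,(.452,.011),.122,.14,.03))
E
```

```text
time: 42.3
eef_pos: [0.4259, 0.2848, 0.0828]
tcp_rot: [1.0, -0.0, -0.0, 0.0]
wrist_force: [0.5, -0.4, -0.2]
opening: 0.0512
grasp_force: 0.0
time: 42.8
eef_pos: [0.4267, 0.2852, 0.2357]
tcp_rot: [1.0, -0.0, 0.002, -0.001]
wrist_force: [0.4, 0.2, -0.2]
opening: 0.0851
grasp_force: 0.0
time: 43.3
eef_pos: [0.4254, 0.2846, 0.2317]
tcp_rot: [1.0, -0.0, -0.001, 0.001]
wrist_force: [0.6, -0.1, -0.0]
opening: 0.0854
grasp_force: 0.0
[0.42540855 0.28455644 0.23172914]
knob (array([0.4265, 0.2853, 0.0102]), array([0.0791, 0.0856, 0.0869]), 373) disc (array([0.4264, 0.2853, 0.0312]), array([0.0591, 0.0606, 0.0623]), 2277) [-0.0027  0.0004  0.0606]
steel knob (array([0.4511, 0.016 , 0.0088]), array([0.1222, 0.1259, 0.1301]), 67)
```

View pics/wrist9.png

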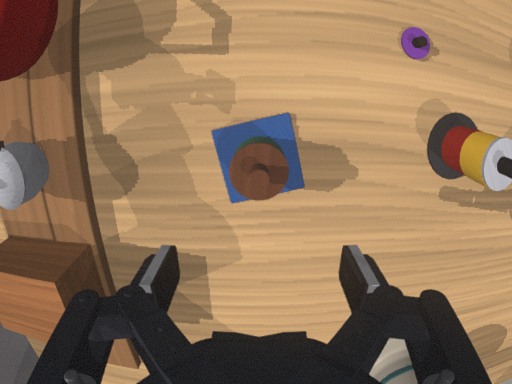

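The wooden lid is seated level at (260,168) with its disc at 61 mm, and the first stack stands complete at (470,155). Handing in.

```bash
python3 -c "from rig import close_job; print(close_job())"
```

```text
the job is handed in; nothing more can be done
None
```

I handed the job in at 43 s with both stacks built in order. By the wrist camera each piece was centred within about 1 mm, level and at its seated height. I never touched the cups or teapot. No verdict came back.

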